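Ready the food processor: set its speed, hold the pusher over the feed chute

TASK

Slide the food processor's speed slider to the long mark, let go of it, and only then pick up the oblong pusher from the board and carry it over the things on the counter to the feed chute. Finish while holding it still in the gripper, upright, hovering about a centimetre above the chute's mouth, centred and turned so that it would drop straight in, touching nothing but the gripper; do not put it in and do not let go. Leave everything else where it stands.

Things in the scene. Friction and masses are not known exactly. Their poses are not given: they have to be found in the camera images.
- speed (a joint): position of the speed slider's grip along its track, m: 0 at one end, 0.080 at the other, growing towards the processor's +y; the long mark is at 0.060. It has light friction (1 to 2 N), no spring, and stays where it is left
- speed_top (a point): centre of the top face of the speed slider's grip, a black block 28 mm (processor x) by 20 mm (processor y, the sliding direction) by 40 mm tall, its top 84 mm above the counter. It slides on a 40 mm wide, 130 mm long raised aluminium track that is 44 mm above the counter; the white ledge around the track is 30 mm high
- speed_mark (a point): where the centre of the slider grip's top is when the grip stands at the long mark (84 mm above the counter). Five dark lines are printed on the ledge beside the track, on the side away from the bowl, 20 mm apart: four are 10 mm long, the long one 26 mm, the fourth counted towards +y
- processor: compact food processor, fixed; origin on the counter under its round bowl's centre. Aluminium base 170 x 190 mm, 70 mm high; clear bowl with a grey lid 142 mm across, lid top 165 mm high; bowl handle to +x, 105 mm out. A white ledge 30 mm high, 190 mm wide, on its -x side (85 to 185 mm out) carries the speed slider, its track along y, 135 mm out. May stand left or right, turned up to 0.2 rad
- chute_mouth (a point): centre of the open top of the feed chute, level with its rim, 210 mm above the counter; axes as the processor's. The chute is an upright oblong grey tube on the lid, 25 mm to +x of the bowl's centre: opening 62 mm (x) by 38 mm (y), walls 4 mm, 45 mm deep down to the lid
- pusher_center (a point): loose oblong grey pusher standing upright on the board; this point is half-way up, 55.5 mm above its foot. 111 mm tall, 0.08 to 0.17 kg: block 54 (x) by 30 (y) by 75 mm, above it a flange 72 x 48 x 6 mm, on top a grip fin 44 (x) by 18 (y) by 30 mm tall whose middle is 40.5 mm above this point. Long side along its own x; the same either way round
- board: wooden chopping board, fixed, 300 (x) by 220 (y) by 18 mm thick, origin at the centre of its underside
- jar_a_center (a point): clear glass storage jar with a wooden lid, 68 mm across, 130 mm tall, loose bystander; this point is its centre half-way up
- jar_b_center (a point): amber glass storage jar with a wooden lid, 68 mm across, 130 mm tall, loose bystander; this point is its centre half-way up
- cup_center (a point): small open steel cup, 72 mm across, 60 mm tall, loose bystander; this point is its centre half-way up
- round_pusher_center (a point): spare small round pusher, 91 mm tall, 32 mm thick with a 48 mm round flange and a round knob; too thin for this chute, loose bystander; this point is its centre half-way up
- ramekin_center (a point): small white ceramic dish, 68 mm across, 45 mm tall, loose bystander; this point is its centre half-way up

How it is judged:
By the outcome, as a careful person would: the job done as asked, in the order asked, and still so for the second after the job is handed in, while the arm keeps its last pose, push and grip.
It also fails if it takes over 64 s, if anything falls off the work surface, if the arm or the gripper's body presses on something with over 40 N, if the wrist force passes 120 N, or if a joint passes its speed limit or range.

ROBOT

A 6-joint arm with a two-finger parallel gripper is mounted at the origin on the work surface. World frame = base frame: x ahead of the robot, y to its left, z up, the work surface at z = 0. Lengths are in m, angles in rad, forces in N, time in s.
With the tool pointing down it reaches from about 0.425 to 1.125 m from the base axis. Payload 14.9 kg.
Tool frame: the origin (TCP) lies where the fingers leave the gripper's body, on its centre line; the fingertips stand 78 mm ahead of it and the grasp point (between the pads) lies 60 mm ahead of it; z points along the fingers, y is the direction in which the jaws open and shut (so a half turn about z gives the same grasp; the last joint's range is limited). The gripper opens to 91 mm and grips with 3 to 60 N. Pads are 32 mm wide; open, the fingers measure 118 mm over their backs; the gripper's body (76 mm by 178 mm) begins 60 mm behind the grasp point.
Start: joints at [-1.284, 0.379, 1.734, -0, 1.028, -0.033], TCP at [0.22, -0.665, 0.292] pointing down, gripper open.
Joint ranges: [-2.77, 2.77], [-0.74, 2.19], [0, 2.66], [-1.06, 4.2], [0.31, 2.87], [-3.08, 3.08]. Speed limits (rad/s): [1.89, 1.89, 2.39, 3.14, 3.14, 3.14].

INTERFACE

Orientations are given as a unit quaternion [x, y, z, w].
In Python, from rig import arm gives the robot as it stands.
- The arm moves only by the shell command python3 -m inch 'ROWS' [FORCE]. ROWS is JSON, a list of rows, each an object with "claw": the gripper's target within -1 to 1 (shut at 1, half-way at 0, fully open at -1); "slide": the shift along the tool's x, y, z in m, a list of three; "rot": the turn, a rotation vector about the tool's x, y, z in rad, a list of three. In form: [{"claw": claw, "slide": [dx, dy, dz], "rot": [ax, ay, az]}, ...]. A call has 1 to 5 rows; each row is the pose to reach, as a shift and turn from the pose measured when the call began, along the tool's axes at that moment; what a row does not reach only later rows make up. A row lasts 1/12 s, in which the tool goes at most 41.7 mm and 7.16 degrees, less where a joint would pass 70% of its speed; a pose out of reach is approached as far as the arm can. A call with a gripper value outside its range is refused whole. The fingers move at their own pace and stop on an object; FORCE is the grip in N (left out, the last holds). Time passes only in rows, so rows that repeat a pose let the fingers close. It gives the time, the measured TCP pose, the force and the opening at its end, in the units of the state.
- arm.state(): the state, without advancing time (a new reading comes with each control period).
- arm.snapshot(name): name is "scene" or "side" or "wrist"; returns (picture, depth): 400x640x3 uint8, red, green, blue; 400x640 float32, m along the optical axis (not along the pixel's ray), 0 where there is no reading.
- arm.camera_info(name): a dict with "fx", "fy", "cx", "cy" (pixels), "R" (3x3) and "t" (3): a world point X has camera coordinates R X + t; the wrist camera has in their place "tool_from_camera" (4x4, takes a point from camera to tool coordinates, whose origin is the TCP and whose axes are the flange's). Camera axes: x right, y down, z forward; pixel columns grow to the right and rows downward; lengths in m; the calibration is good to about 2 mm. A picture is of the moment at which its call begins: read the wrist's pose just before it. camera_info takes no time and is no camera call.
- arm.hand_in(): hands the job in, once; it reports no verdict.
The state is a dict: "time": time; "joints": joint angles; "dq": joint speeds; "tau": joint torques, N m; "ee_pos": TCP position; "ee_rot": TCP orientation; "ft_force": force on the tool from outside, world axes, zero at the start; "ft_torque": the same for the moment, N m; "opening": opening from 0.0 (shut) to 1.0 (fully open).
Only numpy, scipy, OpenCV 4.12 (cv2) and the standard library are available. Lean on these libraries where they do the work, as an engineer would, in place of code of your own. Each camera call takes 0.05 s, during which the arm holds its last target.

## Working session

There is one attempt and no reset: what is moved stays moved. The work goes in short steps, Python scripts to look and compute and a shell command to move; the robot and the scene stay as the last step left them, time stands still between calls to the robot, and variables do not carry over. Pictures are saved under pics/ and viewed, and the job is handed in when it is done.

```bash
mkdir -p pics; ls
python3 - <<'E'
from rig import arm
import cv2
s=arm.state();print(s)
for n in("scene","side","wrist"):
    p,d=arm.snapshot(n);cv2.imwrite(f"pics/{n}0.png",p[:,:,::-1]);
    import numpy as np
    np.save(f"pics/{n}0.npy",d)
    print(n,arm.camera_info(n))
E
```

```text
pics
{'time': 0.0, 'joints': array([-1.28427509e+00,  3.79438569e-01,  1.73478141e+00, -9.36203621e-07,
        1.02849801e+00, -3.33202175e-02]), 'dq': array([ 0.00110789,  0.00179336,  0.00205532,  0.00043406, -0.00016852,
       -0.00173978]), 'tau': array([-2.69929724e-04, -7.63721037e+01, -4.34363544e+01,  6.50493521e-02,
        4.24887647e-02, -1.01210696e-04]), 'ee_pos': array([ 0.21998377, -0.66420565,  0.29156691]), 'ee_rot': array([ 9.87239715e-01,  1.59240161e-01, -7.14414086e-05, -5.58113406e-04]), 'ft_force': array([ 0.0030997 , -0.76116106, -0.06645647]), 'ft_torque': array([ 0.01705603,  0.03772653, -0.02630927]), 'opening': 1.000695008145644}
scene {'fx': 361.94108593661264, 'fy': 361.94108593661264, 'cx': 319.1160583193646, 'cy': 199.56601060849079, 'R': array([[ 0.01373152,  0.99989393,  0.00485469],
       [ 0.72469941, -0.00660688, -0.68903347],
       [-0.68892831,  0.01297967, -0.72471326]]), 't': array([-0.01020743, -0.29027405,  1.42187588])}
side {'fx': 504.058101492455, 'fy': 504.058101492455, 'cx': 320.1886179981891, 'cy': 198.55978927762933, 'R': array([[-0.70911169, -0.70474463,  0.02226261],
       [-0.47649986,  0.4557018 , -0.75185355],
       [ 0.51971964, -0.54375627, -0.65895419]]), 't': array([0.40356699, 0.37886932, 1.14501416])}
wrist {'fx': 309.3140810513334, 'fy': 309.3140810513334, 'cx': 317.657154037628, 'cy': 196.83725599414458, 'tool_from_camera': array([[ 1.94959972e-03, -9.62840489e-01, -2.70063680e-01,
         7.69066031e-02],
       [ 9.99998070e-01,  1.81182109e-03,  7.59455136e-04,
        -2.69098110e-04],
       [-2.41927084e-04, -2.70064640e-01,  9.62842164e-01,
        -9.26563537e-02],
       [ 0.00000000e+00,  0.00000000e+00,  0.00000000e+00,
         1.00000000e+00]])}
```

View pics/scene0.png

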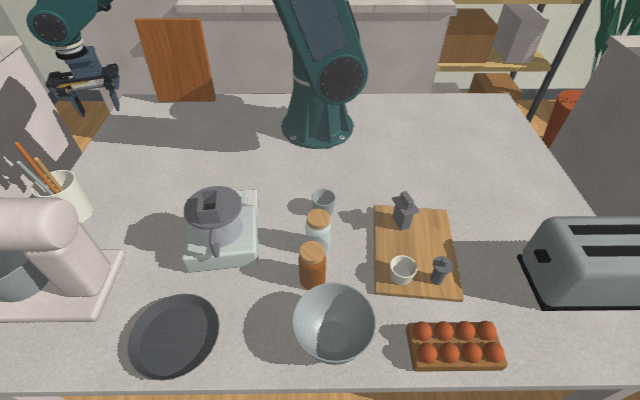

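View pics/side0.png

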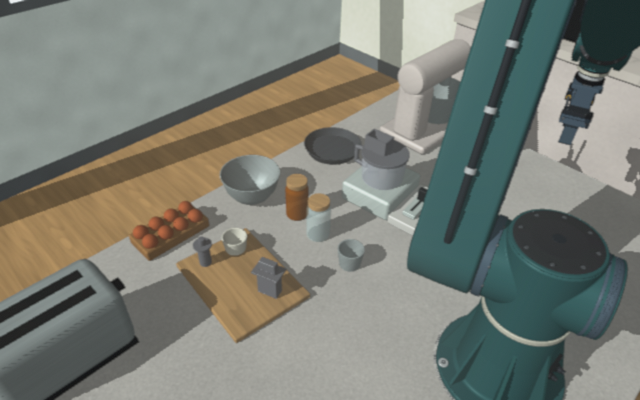

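View pics/wrist0.png

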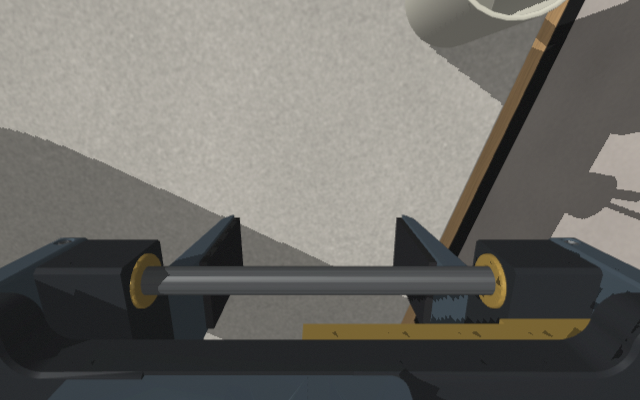

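```bash
cat > h.py <<'E'
import numpy as np,cv2
from rig import arm
from scipy.spatial.transform import Rotation as Ro
def pts(n,d,s=None):
    c=arm.camera_info(n);v,u=np.mgrid[:400,:640]
    P=np.stack([(u-c['cx'])/c['fx']*d,(v-c['cy'])/c['fy']*d,d],-1)
    if n=='wrist':
        T=c['tool_from_camera'];P=P@T[:3,:3].T+T[:3,3]
        return P@Ro.from_quat(s['ee_rot']).as_matrix().T+s['ee_pos']
    return (P-c['t'])@c['R']
def crop(n,u0,u1,v0,v1,k,out):
    p=cv2.imread(n)[v0:v1,u0:u1]; cv2.imwrite(out,cv2.resize(p,None,fx=k,fy=k,interpolation=cv2.INTER_CUBIC))
def proj(n,X,s=None):
    c=arm.camera_info(n);X=np.atleast_2d(X)
    if n=='wrist':
        T=c['tool_from_camera'];X=(X-s['ee_pos'])@Ro.from_quat(s['ee_rot']).as_matrix();q=(X-T[:3,3])@T[:3,:3]
    else: q=X@c['R'].T+c['t']
    return np.c_[q[:,0]/q[:,2]*c['fx']+c['cx'],q[:,1]/q[:,2]*c['fy']+c['cy']]
E
python3 - <<'E'
from h import *
crop('pics/scene0.png',175,335,175,295,5,'pics/c1.png')
crop('pics/scene0.png',360,480,180,300,5,'pics/c2.png')
d=np.load('pics/scene0.npy');P=pts('scene',d)
for u,v in[(323,196),(318,217),(312,250),(403,265),(441,262),(403,203),(213,200),(375,207),(448,209),(462,298),(375,294)]:print(u,v,P[v,u].round(4))
E
```

```text
323 196 [0.4159 0.0163 0.0319]
318 217 [ 0.5836 -0.0013  0.1278]
312 250 [ 0.6856 -0.0167  0.1265]
403 265 [0.6666 0.2196 0.0302]
441 262 [0.7046 0.2924 0.0998]
403 203 [0.5146 0.2333 0.104 ]
213 200 [ 0.5678 -0.2621  0.1769]
375 207 [0.4498 0.1741 0.0173]
448 209 [ 0.442   0.4047 -0.0028]
462 298 [0.7561 0.3519 0.0185]
375 294 [ 7.326e-01  1.421e-01 -1.000e-04]
```

View pics/c1.png

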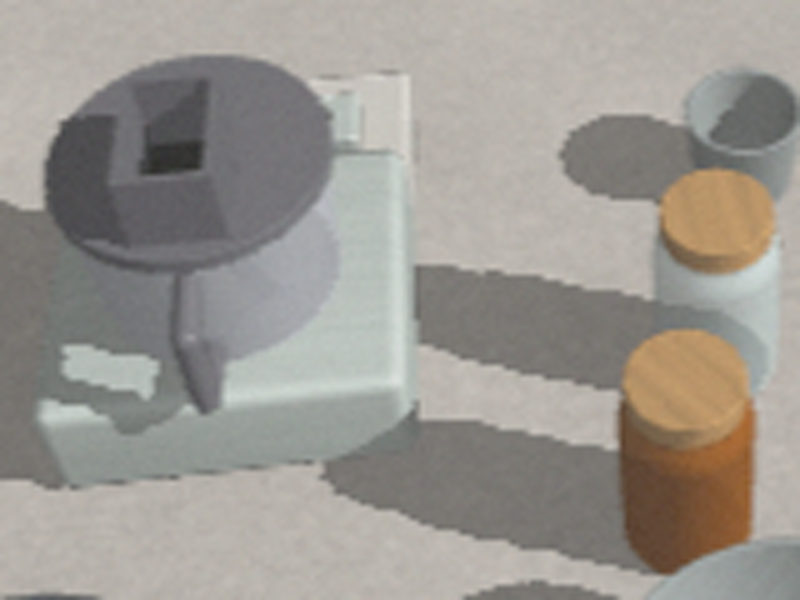

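View pics/c2.png

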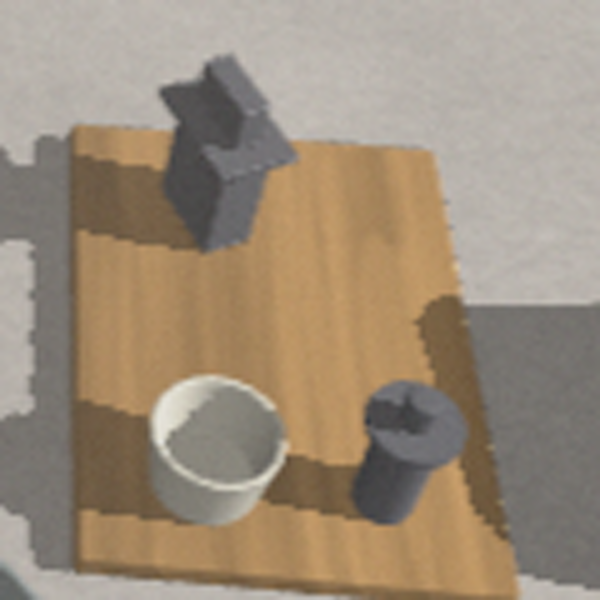

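Run:
```python
from h import *
d=np.load('pics/scene0.npy');P=pts('scene',d)
b=P[185:235,175:265].reshape(-1,3)
for z in(.165,.21,.07):
    m=abs(b[:,2]-z)<.004;q=b[m][:,:2]
    r=cv2.minAreaRect(q.astype(np.float32)*1000);print(z,m.sum(),r,q.mean(0))
    if z==.165:
        A=np.c_[2*q,np.ones(len(q))];print('span',q.min(0),q.max(0))
        (cx,cy),rad=cv2.minEnclosingCircle(q.astype(np.float32)*1000);print(cx,cy,rad)
# pusher
b=P[180:240,385:425].reshape(-1,3)
for z0,z1 in((.094,.102),(.12,.135),(.126,.132)):
    m=(b[:,2]>z0)&(b[:,2]<z1);q=b[m][:,:2];print(z0,m.sum(),cv2.minAreaRect(q.astype(np.float32)*1000),q.mean(0),b[m][:,2].mean())
print(b[:,2].max())
```

```text
0.165 1220 ((573.2823486328125, -264.3182067871094), (140.78114318847656, 140.24681091308594), 31.45293426513672) [ 0.57850184 -0.25930579]
span [ 0.50302829 -0.33492522] [ 0.64450882 -0.19409512]
573.7556762695312 -264.2857666015625 71.65656280517578
0.21 158 ((597.4931640625, -261.71661376953125), (73.68988037109375, 46.57029342651367), 7.6068525314331055) [ 0.60026346 -0.26152158]
0.07 420 ((550.0294189453125, -266.7899169921875), (109.67384338378906, 184.3292236328125), 8.63913631439209) [ 0.54660404 -0.22081017]
0.094 218 ((512.8994140625, 241.7748565673828), (72.5733871459961, 50.324317932128906), 19.271995544433594) [0.52358669 0.23755009] 0.0980901329785624
0.12 105 ((513.1693725585938, 241.31544494628906), (43.762107849121094, 19.155670166015625), 16.96516227722168) [0.51578979 0.24068056] 0.12701979774665542
0.126 75 ((512.5537109375, 241.1276397705078), (42.47478485107422, 19.155670166015625), 16.96516227722168) [0.51329831 0.24104999] 0.1283317730809706
0.8304933266041162
```

```bash
cat >> h.py <<'E'
def go(X,yaw,tilt0=True):
    s=arm.state();R=Ro.from_quat(s['ee_rot'])
    c,n=np.cos(yaw),np.sin(yaw)
    T=Ro.from_matrix(np.array([[c,n,0],[n,-c,0],[0,0,-1.]]))
    print('t',round(s['time'],2),'pos',s['ee_pos'].round(4),'slide',R.inv().apply(np.array(X)-s['ee_pos']).round(4),'rot',(R.inv()*T).as_rotvec().round(4),'F',s['ft_force'].round(2),'op',round(s['opening'],3))
E
python3 -c "
from h import *
go([.437,-.275,.29],.14)"
```

```text
t 0.15 pos [ 0.22   -0.6643  0.2917] slide [ 0.3284 -0.3013  0.002 ] rot [-0.0008  0.      0.1798] F [ 1.05  0.03 -0.64] op 1.002
```

```bash
python3 -m inch '[{"claw":-1,"slide":[0.328,-0.301,0],"rot":[0,0,0.18]},{"claw":-1,"slide":[0.328,-0.301,0],"rot":[0,0,0.18]},{"claw":-1,"slide":[0.328,-0.301,0],"rot":[0,0,0.18]},{"claw":-1,"slide":[0.328,-0.301,0],"rot":[0,0,0.18]},{"claw":-1,"slide":[0.328,-0.301,0],"rot":[0,0,0.18]}]'; python3 -c "
from h import *
go([.437,-.275,.29],.14)"
```

```text
time: 0.57
ee_pos: [0.3218, -0.4807, 0.2919]
ee_rot: [0.998, 0.07, -0.0, -0.001]
ft_force: [1.6, -1.3, -0.1]
opening: 0.999
t 0.57 pos [ 0.3218 -0.4807  0.2919] slide [ 0.1426 -0.1877  0.0021] rot [-0.0011  0.0002 -0.0007] F [ 1.63 -1.27 -0.05] op 0.999
```

```bash
for i in 1; do :; done; python3 -m inch '[{"claw":-1,"slide":[0.143,-0.188,0],"rot":[0,0,0]},{"claw":-1,"slide":[0.143,-0.188,0],"rot":[0,0,0]},{"claw":-1,"slide":[0.143,-0.188,0],"rot":[0,0,0]},{"claw":-1,"slide":[0.143,-0.188,0],"rot":[0,0,0]},{"claw":-1,"slide":[0.143,-0.188,0],"rot":[0,0,0]}]'; python3 -m inch '[{"claw":-1,"slide":[0.022,-0.030,0],"rot":[0,0,0]},{"claw":-1,"slide":[0.022,-0.030,0],"rot":[0,0,0]}]';python3 -c "
from h import *
go([.437,-.275,.29],.14)
s=arm.state();p,d=arm.snapshot('wrist');cv2.imwrite('pics/w1.png',p[:,:,::-1]);np.savez('pics/w1.npz',d=d,e=s['ee_pos'],r=s['ee_rot'])"
```

```text
time: 0.98
ee_pos: [0.4233, -0.2986, 0.2921]
ee_rot: [0.998, 0.069, -0.0, -0.0]
ft_force: [1.4, -0.7, -0.5]
opening: 0.996
time: 1.15
ee_pos: [0.4427, -0.2613, 0.2921]
ee_rot: [0.997, 0.071, -0.0, -0.001]
ft_force: [0.6, -2.2, 0.5]
opening: 1.006
t 1.15 pos [ 0.4427 -0.2613  0.2921] slide [-0.0076  0.0127  0.0021] rot [-0.0018 -0.0001  0.0028] F [ 0.61 -2.19  0.51] op 1.006
```

View pics/w1.png

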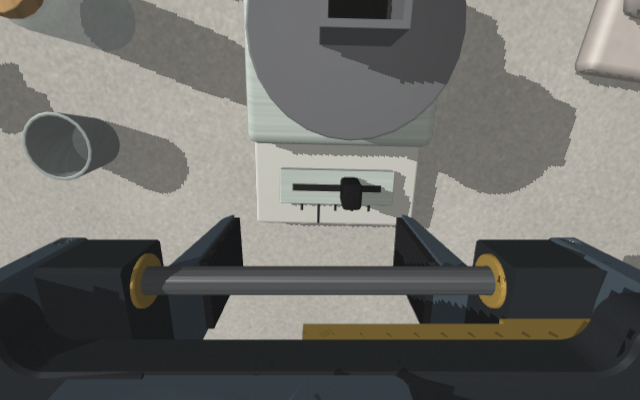

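Run:
```python
from h import *
crop('pics/w1.png',240,440,130,230,4,'pics/w1c.png')
z=np.load('pics/w1.npz');s=dict(ee_pos=z['e'],ee_rot=z['r']);P=pts('wrist',z['d'],s)
b=P[170:215,330:370].reshape(-1,3);m=(b[:,2]>.076)&(b[:,2]<.092);q=b[m][:,:2]
print(m.sum(),cv2.minAreaRect((q*1000).astype(np.float32)),q.mean(0),b[m][:,2].mean())
b=P[140:230,240:440].reshape(-1,3)
m=abs(b[:,2]-.03)<.005;print(b[m].mean(0),cv2.minAreaRect((b[m][:,:2]*1000).astype(np.float32)))
m=abs(b[:,2]-.044)<.004;print(b[m].mean(0),cv2.minAreaRect((b[m][:,:2]*1000).astype(np.float32)))
for u,v in[(318,205),(318,220),(318,213)]:print(P[v,u].round(4))
b=P[:60,300:430].reshape(-1,3);m=abs(b[:,2]-.21)<.005;print(m.sum(),b[m].mean(0),cv2.minAreaRect((b[m][:,:2]*1000).astype(np.float32)))
b=P[:150,230:480].reshape(-1,3);m=abs(b[:,2]-.165)<.005;print(m.sum(),cv2.minEnclosingCircle((b[m][:,:2]*1000).astype(np.float32)))
```

```text
531 ((440.2278747558594, -295.818115234375), (28.159578323364258, 19.9373779296875), 6.6073784828186035) [ 0.44149265 -0.29520338] 0.08368515570050555
[ 0.44137413 -0.27968469  0.03013629] ((436.82965087890625, -282.66278076171875), (97.12397766113281, 190.11993408203125), 6.949213027954102)
[ 0.43984721 -0.27943223  0.04414276] ((438.5204772949219, -282.50164794921875), (40.317352294921875, 130.11602783203125), 6.8952765464782715)
[ 0.4104 -0.2658  0.0305]
[ 0.392  -0.2685  0.0318]
[ 0.4006 -0.2672  0.031 ]
1362 [ 0.56579131 -0.26797899  0.20963931] ((569.0540771484375, -266.7091064453125), (14.22802734375, 46.282875061035156), 7.363053321838379)
22153 ((572.1091918945312, -266.2493896484375), 70.79212188720703)
```

View pics/w1c.png

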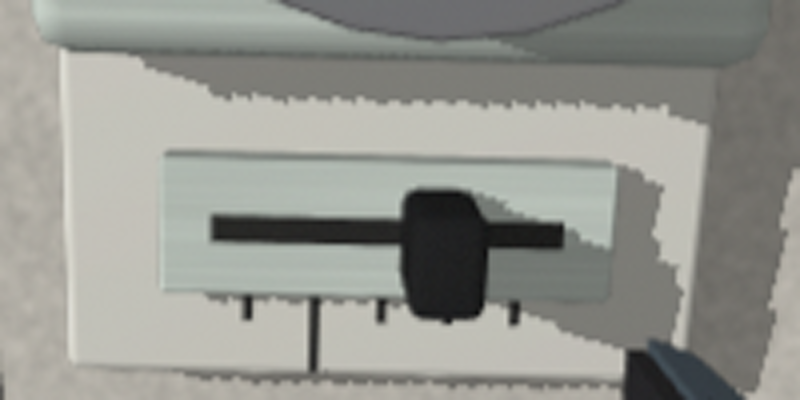

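```bash
python3 -c "
from h import *
go([.4402,-.2955,.128],.12)"
```

```text
t 1.2 pos [ 0.442  -0.2633  0.2921] slide [-0.0063  0.0318  0.1641] rot [-0.0013  0.0001  0.0232] F [-1.11 -0.63  0.55] op 0.998
```

```bash
python3 -m inch '[{"claw":-1,"slide":[-0.006,0.032,0.06],"rot":[0,0,0.023]},{"claw":-0.4,"slide":[-0.006,0.032,0.06],"rot":[0,0,0.023]},{"claw":-0.4,"slide":[-0.006,0.032,0.06],"rot":[0,0,0.023]},{"claw":-0.4,"slide":[-0.006,0.032,0.06],"rot":[0,0,0.023]},{"claw":-0.4,"slide":[-0.006,0.032,0.06],"rot":[0,0,0.023]}]' 20
cat > m.py <<'E'
from h import *
import sys
k=sys.argv[1]
s=arm.state();p,d=arm.snapshot('wrist');cv2.imwrite(f'pics/{k}.png',p[:,:,::-1]);np.savez(f'pics/{k}.npz',d=d,e=s['ee_pos'],r=s['ee_rot'])
P=pts('wrist',d,s)
b=P[120:260].reshape(-1,3);b=b[(abs(b[:,0]-.438)<.08)&(abs(b[:,1]+.283)<.11)]
for z in(.084,.044,.03):
    m=abs(b[:,2]-z)<.004;q=b[m][:,:2]
    if z==.084:q=q[abs(q[:,0]-.44)<.025]
    print(z,len(q),cv2.minAreaRect((q*1000).astype(np.float32)))
go([.4402,-.2955,.128],.12)
E
python3 m.py w2
```

```text
time: 1.62
ee_pos: [0.4406, -0.2962, 0.233]
ee_rot: [0.998, 0.06, 0.0, -0.0]
ft_force: [-0.3, 0.1, 0.3]
opening: 0.736
0.084 739 ((440.7513732910156, -295.6662902832031), (26.59520149230957, 19.239076614379883), 7.310455799102783)
0.044 4828 ((438.8560485839844, -282.466064453125), (39.625492095947266, 130.0535125732422), 7.120619773864746)
0.03 10761 ((437.6112976074219, -282.7212219238281), (94.93318939208984, 189.76101684570312), 6.9653754234313965)
t 1.67 pos [ 0.4408 -0.2961  0.2334] slide [-0.0006 -0.0006  0.1054] rot [-0.0004 -0.0008 -0.0002] F [-0.67 -0.28  0.84] op 0.713
```

View pics/w2.png

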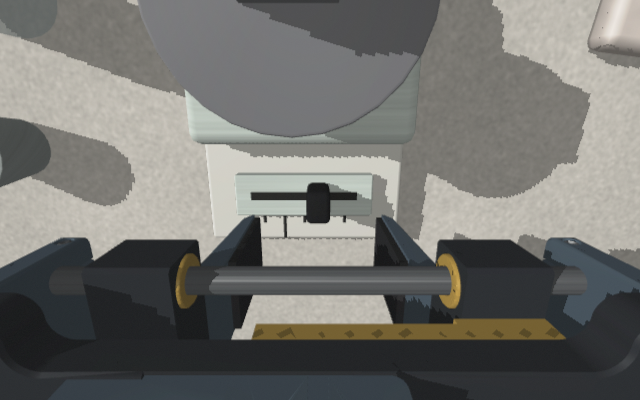

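```bash
python3 -m inch '[{"claw":-0.4,"slide":[-0.0005,-0.0005,0.035],"rot":[0,0,0]},{"claw":-0.4,"slide":[-0.0005,-0.0005,0.07],"rot":[0,0,0]},{"claw":-0.4,"slide":[-0.0005,-0.0005,0.095],"rot":[0,0,0]},{"claw":-0.4,"slide":[-0.0005,-0.0005,0.105],"rot":[0,0,0]},{"claw":-0.4,"slide":[-0.0005,-0.0005,0.105],"rot":[0,0,0]}]' 20; python3 -m inch '[{"claw":1,"slide":[0,0,0],"rot":[0,0,0]},{"claw":1,"slide":[0,0,0],"rot":[0,0,0]},{"claw":1,"slide":[0,0,0],"rot":[0,0,0]},{"claw":1,"slide":[0,0,0],"rot":[0,0,0]},{"claw":1,"slide":[0,0,0],"rot":[0,0,0]}]' 12; python3 m.py w3
```

```text
time: 2.08
ee_pos: [0.4399, -0.2952, 0.1276]
ee_rot: [0.998, 0.06, -0.0, -0.001]
ft_force: [-0.6, 0.3, -0.1]
opening: 0.701
time: 2.5
ee_pos: [0.4403, -0.2955, 0.1285]
ee_rot: [0.998, 0.06, 0.0, -0.0]
ft_force: [-0.5, 0.2, 0.7]
opening: 0.37
0.084 1009 ((452.3416442871094, -293.8006896972656), (13.991801261901855, 56.25975036621094), 6.965471267700195)
0.044 5447 ((441.9280090332031, -282.3420104980469), (34.2843017578125, 129.62405395507812), 6.798888206481934)
0.03 12112 ((451.6891784667969, -281.216796875), (61.72024154663086, 189.4947509765625), 7.419367790222168)
t 2.55 pos [ 0.4402 -0.2954  0.1283] slide [0.     0.0001 0.0003] rot [-0.0011 -0.0001 -0.0002] F [ 0.17  0.21 -0.01] op 0.323
```

View pics/w3.png

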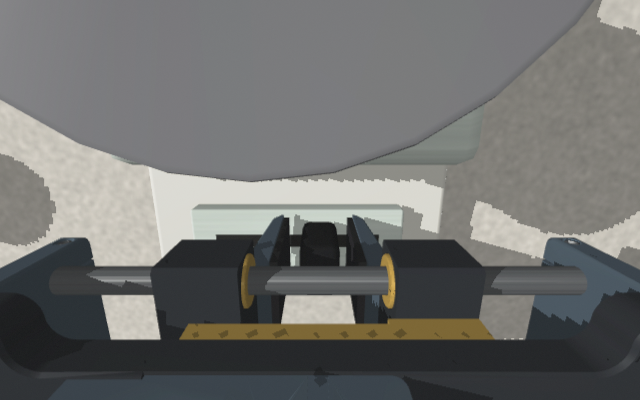

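Slider centred between the pads (about 320,240), fingers still closing; close on.

```bash
python3 -m inch '[{"claw":1,"slide":[0,0,0],"rot":[0,0,0]},{"claw":1,"slide":[0,0,0],"rot":[0,0,0]},{"claw":1,"slide":[0,0,0],"rot":[0,0,0]},{"claw":1,"slide":[0,0,0],"rot":[0,0,0]}]' 12;  python3 -c "
from h import *
go([.4364,-.2627,.128],.121)"
```

```text
time: 2.88
ee_pos: [0.4403, -0.2955, 0.1286]
ee_rot: [0.998, 0.06, 0.0, -0.0]
ft_force: [-1.8, 0.0, 7.2]
opening: 0.223
t 2.88 pos [ 0.4403 -0.2955  0.1286] slide [ 0.     -0.0331  0.0006] rot [-0.0008 -0.0003 -0.0011] F [-1.84  0.    7.22] op 0.223
```

```bash
python3 -m inch '[{"claw":1,"slide":[0,-0.011,0],"rot":[0,0,0]},{"claw":1,"slide":[0,-0.022,0],"rot":[0,0,0]},{"claw":1,"slide":[0,-0.033,0],"rot":[0,0,0]},{"claw":1,"slide":[0,-0.033,0],"rot":[0,0,0]},{"claw":1,"slide":[0,-0.033,0],"rot":[0,0,0]}]' 12;  python3 -c "
from h import *
go([.4364,-.2627,.128],.121)"
```

```text
time: 3.3
ee_pos: [0.4363, -0.2619, 0.1287]
ee_rot: [0.998, 0.06, -0.0, -0.001]
ft_force: [0.1, 1.7, 1.5]
opening: 0.218
t 3.3 pos [ 0.4363 -0.2619  0.1287] slide [-0.      0.0008  0.0007] rot [-0.0013  0.     -0.0001] F [0.14 1.71 1.47] op 0.218
```

```bash
python3 -m inch '[{"claw":1,"slide":[0,0.0008,0],"rot":[0,0,0]},{"claw":1,"slide":[0,0.0008,0],"rot":[0,0,0]},{"claw":-0.3,"slide":[0,0.0008,0],"rot":[0,0,0]},{"claw":-0.3,"slide":[0,0.0008,0],"rot":[0,0,0]},{"claw":-0.3,"slide":[0,0.0008,0],"rot":[0,0,0]}]';python3 -m inch '[{"claw":-0.3,"slide":[0,0,0],"rot":[0,0,0]},{"claw":-0.3,"slide":[0,0,0],"rot":[0,0,0]},{"claw":-0.3,"slide":[0,0,-0.04],"rot":[0,0,0]},{"claw":-0.3,"slide":[0,0,-0.08],"rot":[0,0,0]},{"claw":-0.3,"slide":[0,0,-0.11],"rot":[0,0,0]}]'; python3 -m inch '[{"claw":-0.3,"slide":[0,0,0],"rot":[0,0,0]},{"claw":-0.3,"slide":[0,0,0],"rot":[0,0,0]}]'; python3 m.py w4
```

```text
time: 3.72
ee_pos: [0.4364, -0.2629, 0.1286]
ee_rot: [0.998, 0.06, -0.0, -0.001]
ft_force: [0.2, -0.5, 0.7]
opening: 0.409
time: 4.13
ee_pos: [0.4365, -0.2632, 0.2408]
ee_rot: [0.998, 0.06, 0.0, -0.001]
ft_force: [1.2, -1.2, 1.1]
opening: 0.655
time: 4.3
ee_pos: [0.4372, -0.2637, 0.2427]
ee_rot: [0.998, 0.06, 0.002, 0.001]
ft_force: [-0.2, -0.0, -0.3]
opening: 0.65
0.084 701 ((436.1080017089844, -262.45355224609375), (28.421802520751953, 19.108619689941406), 6.970926761627197)
0.044 4556 ((438.9508056640625, -282.3977355957031), (39.7061882019043, 129.837646484375), 6.992706775665283)
0.03 10332 ((437.4197082519531, -282.64862060546875), (95.77066040039062, 189.71707153320312), 7.072854518890381)
t 4.35 pos [ 0.4365 -0.2632  0.2411] slide [-0.0003  0.0325  0.1131] rot [-0.0003 -0.001   0.0006] F [0.22 0.98 0.34] op 0.649
```

View pics/w4.png

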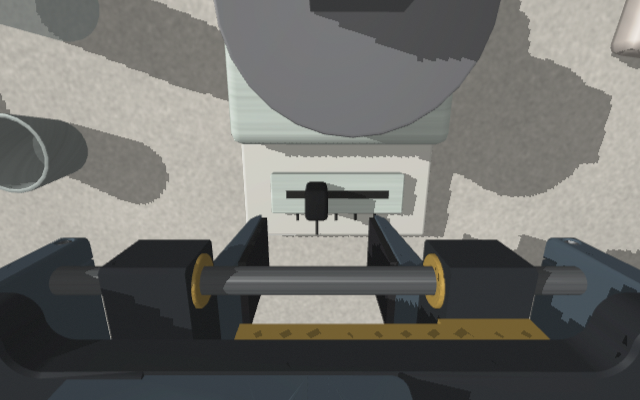

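```bash
python3 -c "
from h import *
go([.508,.2413,.33],.31)"
```

```text
t 4.35 pos [ 0.4365 -0.2632  0.2411] slide [ 0.1318 -0.4923 -0.0886] rot [-0.0002 -0.001  -0.1894] F [0.22 0.98 0.34] op 0.649
```

```bash
python3 -m inch '[{"claw":-0.3,"slide":[0.01,0,-0.04],"rot":[0,0,0]},{"claw":-0.3,"slide":[0.02,-0.01,-0.08],"rot":[0,0,0]},{"claw":-0.3,"slide":[0.04,-0.05,-0.09],"rot":[0,0,0]},{"claw":-0.3,"slide":[0.06,-0.09,-0.09],"rot":[0,0,-0.05]},{"claw":-0.3,"slide":[0.07,-0.13,-0.09],"rot":[0,0,-0.1]}]'; python3 -c "
from h import *
go([.508,.2413,.33],.31)"
```

```text
time: 4.77
ee_pos: [0.49, -0.1315, 0.3309]
ee_rot: [0.994, 0.11, 0.001, -0.0]
ft_force: [1.3, 0.1, -0.7]
opening: 0.65
t 4.77 pos [ 0.49   -0.1315  0.3309] slide [ 0.0994 -0.3598  0.001 ] rot [-0.     -0.0014 -0.0886] F [ 1.32  0.06 -0.69] op 0.65
```

```bash
python3 -m inch '[{"claw":-0.3,"slide":[0.1,-0.36,0],"rot":[0,0,-0.09]},{"claw":-0.3,"slide":[0.1,-0.36,0],"rot":[0,0,-0.09]},{"claw":-0.3,"slide":[0.1,-0.36,0],"rot":[0,0,-0.09]},{"claw":-0.3,"slide":[0.1,-0.36,0],"rot":[0,0,-0.09]},{"claw":-0.3,"slide":[0.1,-0.36,0],"rot":[0,0,-0.09]}]'; python3 -c "
from h import *
go([.508,.2413,.33],.31)"
```

```text
time: 5.18
ee_pos: [0.4991, 0.0774, 0.3294]
ee_rot: [0.988, 0.155, -0.001, -0.0]
ft_force: [0.2, -0.9, 0.7]
opening: 0.652
t 5.18 pos [0.4991 0.0774 0.3294] slide [ 0.0587 -0.1533 -0.0006] rot [-0.0004  0.0011  0.0013] F [ 0.16 -0.91  0.71] op 0.652
```

```bash
python3 -m inch '[{"claw":-0.3,"slide":[0.059,-0.153,0],"rot":[0,0,0]},{"claw":-0.3,"slide":[0.059,-0.153,0],"rot":[0,0,0]},{"claw":-0.3,"slide":[0.059,-0.153,0],"rot":[0,0,0]},{"claw":-0.3,"slide":[0.059,-0.153,0],"rot":[0,0,0]},{"claw":-0.3,"slide":[0.059,-0.153,0],"rot":[0,0,0]}]'; python3 -m inch '[{"claw":-0.3,"slide":[0,0,0],"rot":[0,0,0]},{"claw":-0.3,"slide":[0,0,0],"rot":[0,0,0]}]';  cat > p.py <<'E'
from h import *
import sys
k=sys.argv[1]
s=arm.state();p,d=arm.snapshot('wrist');cv2.imwrite(f'pics/{k}.png',p[:,:,::-1]);np.savez(f'pics/{k}.npz',d=d,e=s['ee_pos'],r=s['ee_rot'])
P=pts('wrist',d,s)
b=P[:260].reshape(-1,3);b=b[(abs(b[:,0]-.513)<.06)&(abs(b[:,1]-.241)<.06)]
for z in(.129,.099):
    m=abs(b[:,2]-z)<.005;q=b[m][:,:2]
    print(z,len(q),b[m][:,2].mean(),cv2.minAreaRect((q*1000).astype(np.float32)))
go([.513,.2413,.174],.31)
E
python3 p.py w5
```

```text
time: 5.6
ee_pos: [0.508, 0.2462, 0.3276]
ee_rot: [0.988, 0.157, -0.002, -0.0]
ft_force: [0.2, 0.3, -0.0]
opening: 0.65
time: 5.77
ee_pos: [0.5073, 0.2463, 0.3256]
ee_rot: [0.988, 0.157, -0.003, 0.0]
ft_force: [-0.7, -0.3, -0.3]
opening: 0.652
0.129 812 0.12900640133305258 ((511.8492736816406, 240.54119873046875), (43.194210052490234, 17.498443603515625), 18.960474014282227)
0.099 2139 0.09910470778809284 ((511.29913330078125, 240.21356201171875), (71.9395523071289, 47.79816436767578), 19.682392120361328)
t 5.82 pos [0.5075 0.2456 0.3261] slide [0.0047 0.0059 0.1521] rot [-0.0008  0.0053  0.0048] F [ 0.29 -1.04 -0.26] op 0.65
```

View pics/w5.png

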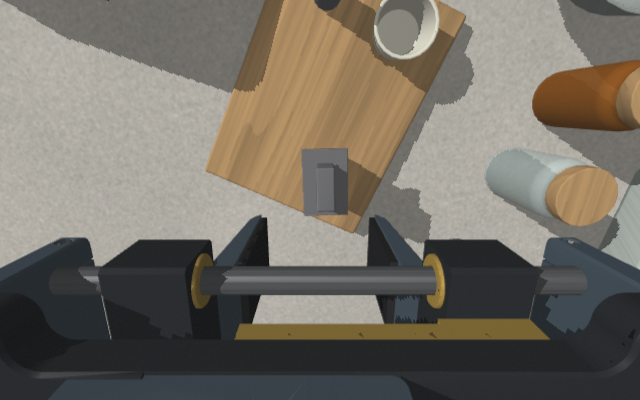

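```bash
python3 -c "
from h import *
go([.5117,.2405,.181],.336)"
```

```text
t 5.82 pos [0.5075 0.2456 0.3261] slide [0.0031 0.0063 0.1451] rot [-0.0008  0.0053 -0.0212] F [ 0.29 -1.04 -0.26] op 0.65
```

```bash
python3 -m inch '[{"claw":-0.3,"slide":[0.003,0.006,0.03],"rot":[-0.001,0.005,-0.021]},{"claw":-0.3,"slide":[0.003,0.006,0.06],"rot":[-0.001,0.005,-0.021]},{"claw":-0.3,"slide":[0.003,0.006,0.09],"rot":[-0.001,0.005,-0.021]},{"claw":-0.3,"slide":[0.003,0.006,0.09],"rot":[-0.001,0.005,-0.021]},{"claw":-0.3,"slide":[0.003,0.006,0.09],"rot":[-0.001,0.005,-0.021]}]'; python3 p.py w6;python3 -c "
from h import *
go([.5117,.2405,.181],.336)"
```

```text
time: 6.23
ee_pos: [0.5113, 0.2395, 0.2353]
ee_rot: [0.986, 0.166, -0.002, 0.0]
ft_force: [0.9, 0.2, 0.1]
opening: 0.649
0.129 1565 0.128975950207997 ((511.2021484375, 240.13563537597656), (44.60552215576172, 17.713031768798828), 18.728147506713867)
0.099 3695 0.09916036928156133 ((511.4680480957031, 240.10667419433594), (71.96826171875, 48.105552673339844), 19.533205032348633)
t 6.28 pos [0.5122 0.2401 0.2369] slide [ 0.0012 -0.0009  0.0629] rot [0.0002 0.0005 0.0246] F [-0.4  -0.06 -0.15] op 0.649
t 6.28 pos [0.5122 0.2401 0.2369] slide [-0.0003 -0.0006  0.0559] rot [ 0.0002  0.0005 -0.0014] F [-0.4  -0.06 -0.15] op 0.649
```

View pics/w6.png

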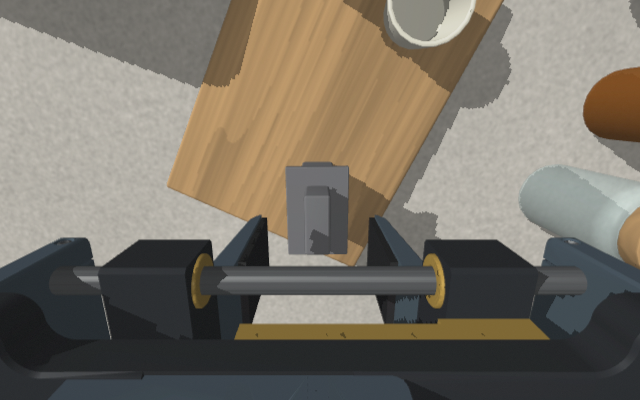

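The pusher is centred between the jaws (fin ~316,215) and square to the tool. Down and grip.

```bash
python3 -m inch '[{"claw":-0.3,"slide":[-0.001,0,0.02],"rot":[0,0,0]},{"claw":-0.3,"slide":[-0.001,0,0.04],"rot":[0,0,0]},{"claw":-0.3,"slide":[-0.001,0,0.05],"rot":[0,0,0]},{"claw":-0.3,"slide":[-0.001,0,0.056],"rot":[0,0,0]},{"claw":-0.3,"slide":[-0.001,0,0.056],"rot":[0,0,0]}]'; python3 -m inch '[{"claw":1,"slide":[0,0,0],"rot":[0,0,0]},{"claw":1,"slide":[0,0,0],"rot":[0,0,0]},{"claw":1,"slide":[0,0,0],"rot":[0,0,0]},{"claw":1,"slide":[0,0,0],"rot":[0,0,0]},{"claw":1,"slide":[0,0,0],"rot":[0,0,0]}]' 30; python3 -m inch '[{"claw":1,"slide":[0,0,0],"rot":[0,0,0]},{"claw":1,"slide":[0,0,0],"rot":[0,0,0]},{"claw":1,"slide":[0,0,0],"rot":[0,0,0]},{"claw":1,"slide":[0,0,0],"rot":[0,0,0]},{"claw":1,"slide":[0,0,0],"rot":[0,0,0]}]' 30; python3 p.py w7
```

```text
time: 6.7
ee_pos: [0.5114, 0.2396, 0.1811]
ee_rot: [0.986, 0.166, -0.0, 0.0]
ft_force: [0.3, 0.3, -1.0]
opening: 0.65
time: 7.12
ee_pos: [0.5115, 0.2397, 0.1815]
ee_rot: [0.986, 0.166, -0.0, 0.0]
ft_force: [0.5, -1.0, -0.2]
opening: 0.318
time: 7.53
ee_pos: [0.5117, 0.2398, 0.1817]
ee_rot: [0.986, 0.166, 0.0, 0.0]
ft_force: [-1.2, 0.2, 6.2]
opening: 0.201
0.129 1662 0.12886101027118357 ((523.1392822265625, 243.95994567871094), (20.06326675415039, 38.820518493652344), 19.544647216796875)
0.099 2728 0.09907459484037649 ((531.5089111328125, 246.929931640625), (29.892187118530273, 48.21630096435547), 18.799278259277344)
t 7.58 pos [0.5117 0.2398 0.1817] slide [ 0.0018 -0.001   0.0077] rot [ 0.0001 -0.0002  0.0244] F [-2.06 -0.59  5.26] op 0.194
```

View pics/w7.png

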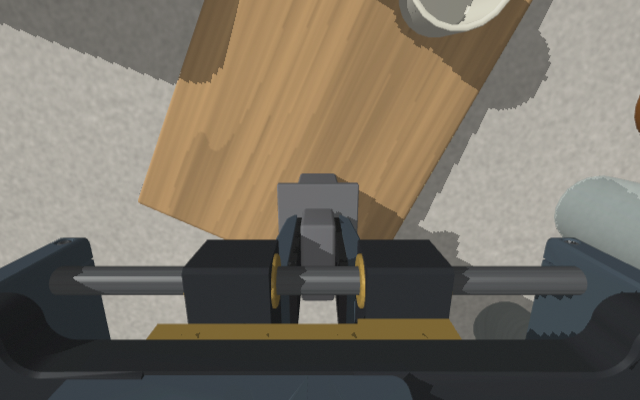

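```bash
python3 -m inch '[{"claw":1,"slide":[0,0,-0.015],"rot":[0,0,0]},{"claw":1,"slide":[0,0,-0.04],"rot":[0,0,0]},{"claw":1,"slide":[0,0,-0.07],"rot":[0,0,0]},{"claw":1,"slide":[0,0,-0.1],"rot":[0,0,0]},{"claw":1,"slide":[0,0,-0.13],"rot":[0,0,0]}]' 40; python3 -m inch '[{"claw":1,"slide":[0,0,-0.03],"rot":[0,0,0]},{"claw":1,"slide":[0,0,-0.06],"rot":[0,0,0]},{"claw":1,"slide":[0,0,-0.09],"rot":[0,0,0]},{"claw":1,"slide":[0,0,-0.11],"rot":[0,0,0]},{"claw":1,"slide":[0,0,-0.11],"rot":[0,0,0]}]'; python3 p.py w8; python3 -c "
from h import *
go([.52,-.15,.42],.122)"
```

```text
time: 8.0
ee_pos: [0.5112, 0.2396, 0.3127]
ee_rot: [0.986, 0.166, -0.0, 0.0]
ft_force: [-0.4, -0.8, -1.3]
opening: 0.196
time: 8.42
ee_pos: [0.5123, 0.2401, 0.4271]
ee_rot: [0.986, 0.166, 0.003, -0.0]
ft_force: [0.6, 1.0, -0.7]
opening: 0.196
0.129 0 nan ((0.0, 0.0), (0.0, 0.0), 0.0)
0.099 0 nan ((0.0, 0.0), (0.0, 0.0), 0.0)
t 8.47 pos [0.5117 0.2398 0.4245] slide [ 0.001  -0.001   0.2505] rot [ 0.     -0.0027  0.0245] F [-0.94 -0.6  -0.85] op 0.198
t 8.47 pos [0.5117 0.2398 0.4245] slide [-0.1202  0.3709  0.0042] rot [-2.000e-04 -2.700e-03  2.125e-01] F [-0.94 -0.6  -0.85] op 0.198p.py:9: RuntimeWarning: Mean of empty slice.
  print(z,len(q),b[m][:,2].mean(),cv2.minAreaRect((q*1000).astype(np.float32)))
  ret = ret.dtype.type(ret / rcount)
```

View pics/w8.png

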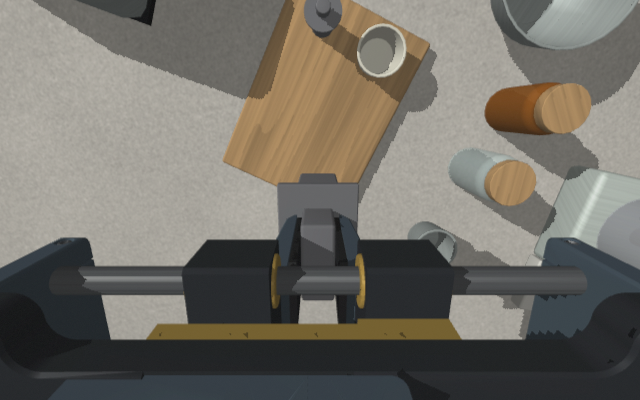

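```bash
python3 -m inch '[{"claw":1,"slide":[-0.01,0.03,0],"rot":[0,0,0.03]},{"claw":1,"slide":[-0.02,0.06,0],"rot":[0,0,0.08]},{"claw":1,"slide":[-0.03,0.095,0],"rot":[0,0,0.13]},{"claw":1,"slide":[-0.04,0.13,0],"rot":[0,0,0.18]},{"claw":1,"slide":[-0.055,0.165,0],"rot":[0,0,0.21]}]'; python3 -c "
from h import *
go([.5,-.26,.424],.122)"
```

```text
time: 8.88
ee_pos: [0.5135, 0.0645, 0.4225]
ee_rot: [0.998, 0.061, 0.0, -0.0]
ft_force: [0.7, 0.1, -0.7]
opening: 0.194
t 8.88 pos [0.5135 0.0645 0.4225] slide [-0.053   0.3204 -0.0017] rot [-0.0006 -0.0006  0.0002] F [ 0.72  0.09 -0.68] op 0.194
```

```bash
python3 -m inch '[{"claw":1,"slide":[-0.006,0.035,0],"rot":[0,0,0]},{"claw":1,"slide":[-0.012,0.07,0],"rot":[0,0,0]},{"claw":1,"slide":[-0.018,0.105,0],"rot":[0,0,0]},{"claw":1,"slide":[-0.024,0.14,0],"rot":[0,0,0]},{"claw":1,"slide":[-0.03,0.175,0],"rot":[0,0,0]}]';  python3 -c "
from h import *
go([.5,-.26,.424],.122)"
```

```text
time: 9.3
ee_pos: [0.5041, -0.1145, 0.4207]
ee_rot: [0.998, 0.061, -0.001, -0.001]
ft_force: [1.3, 0.4, -1.3]
opening: 0.195
t 9.3 pos [ 0.5041 -0.1145  0.4207] slide [-0.0218  0.1439 -0.0035] rot [-0.0014  0.0015  0.0002] F [ 1.27  0.42 -1.34] op 0.195
```

```bash
python3 -m inch '[{"claw":1,"slide":[-0.006,0.035,-0.001],"rot":[0,0,0]},{"claw":1,"slide":[-0.012,0.07,-0.002],"rot":[0,0,0]},{"claw":1,"slide":[-0.018,0.105,-0.003],"rot":[0,0,0]},{"claw":1,"slide":[-0.022,0.13,-0.003],"rot":[0,0,0]},{"claw":1,"slide":[-0.022,0.144,-0.003],"rot":[-0.001,0.001,0]}]'; python3 -m inch '[{"claw":1,"slide":[0,0.002,0],"rot":[0,0,0]},{"claw":1,"slide":[0,0.002,0],"rot":[0,0,0]},{"claw":1,"slide":[0,0.002,0],"rot":[0,0,0]}]'
cat > q.py <<'E'
from h import *
import sys
k=sys.argv[1]
s=arm.state();p,d=arm.snapshot('wrist');cv2.imwrite(f'pics/{k}.png',p[:,:,::-1]);np.savez(f'pics/{k}.npz',d=d,e=s['ee_pos'],r=s['ee_rot'])
P=pts('wrist',d,s)
b=P[:300].reshape(-1,3);b=b[(abs(b[:,0]-.59)<.09)&(abs(b[:,1]+.264)<.08)]
for z in(.21,.165):
    m=abs(b[:,2]-z)<.005;q=(b[m][:,:2]*1000).astype(np.float32)
    if len(q)<5: print(z,'none');continue
    print(z,len(q),b[m][:,2].mean(),cv2.minAreaRect(q),cv2.minEnclosingCircle(q))
go([.5977,-.2628,.384],.122)
E
python3 q.py w9
```

```text
time: 9.72
ee_pos: [0.4989, -0.2624, 0.4216]
ee_rot: [0.998, 0.06, -0.001, -0.001]
ft_force: [-0.0, 0.3, -1.9]
opening: 0.197
time: 9.97
ee_pos: [0.499, -0.2634, 0.4206]
ee_rot: [0.998, 0.06, -0.002, -0.001]
ft_force: [-0.3, -0.7, -1.7]
opening: 0.194
0.21 1118 0.2098793201118627 ((597.533447265625, -263.1640319824219), (69.1396255493164, 46.114871978759766), 6.965831279754639) ((597.4923095703125, -263.0247497558594), 41.0877571105957)
0.165 11909 0.1652451797443723 ((573.5396118164062, -266.18939208984375), (138.4032745361328, 141.06065368652344), 0.16814246773719788) ((572.45263671875, -266.34576416015625), 70.98897552490234)
t 10.02 pos [ 0.4992 -0.2632  0.421 ] slide [0.098  0.0116 0.0367] rot [-0.0022  0.0032 -0.0008] F [-1.15  0.12 -1.46] op 0.197
```

View pics/w9.png

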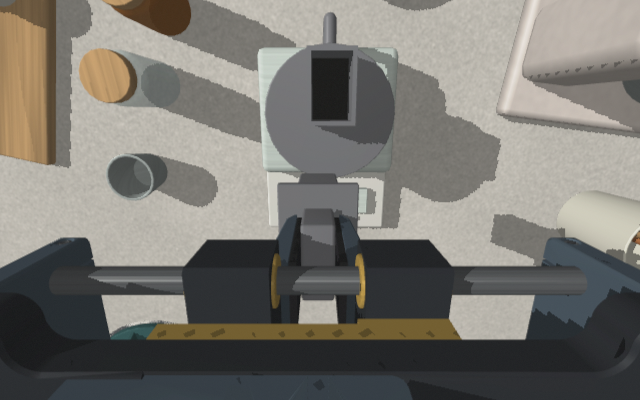

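Run:
```python
from h import *
z=np.load('pics/w9.npz');d=z['d'];s=dict(ee_pos=np.zeros(3),ee_rot=[0,0,0,1.])
P=pts('wrist',d,s)[180:240,270:366].reshape(-1,3)
m=(abs(P[:,2]-.083)<.006)&(abs(P[:,1])<.04)&(P[:,0]>.0);q=P[m]
print(q[:,2].mean(),q.min(0),q.max(0),cv2.minAreaRect((q[q[:,0]>.02][:,:2]*1000).astype(np.float32)))
A=np.c_[q[:,:2],np.ones(len(q))];q2=q[(q[:,0]>.018)];A=np.c_[q2[:,:2],np.ones(len(q2))];print(np.linalg.lstsq(A,q2[:,2],rcond=None)[0])
go([.5975,-.263,.384],.1216)
```

```text
0.08266942025818862 [ 0.00599369 -0.0244467   0.07702088] [0.03591991 0.02370803 0.08870092] ((27.959394454956055, -0.4239692687988281), (48.01411437988281, 15.899694442749023), 89.94950866699219)
[ 0.08930387 -0.00086964  0.08020868]
t 10.02 pos [ 0.4992 -0.2632  0.421 ] slide [0.0977 0.0118 0.0367] rot [-0.0022  0.0032 -0.0004] F [-1.15  0.12 -1.46] op 0.197
```

Run:
```python
from h import *
for k in('w7','w9'):
    d=np.load(f'pics/{k}.npz')['d'];s=dict(ee_pos=np.zeros(3),ee_rot=[0,0,0,1.])
    P=pts('wrist',d,s)
    for u in(285,318,350):
        print(k,u,[tuple(P[v,u].round(4)) for v in(178,184,187,192,197,202,207)])
```

```text
w7 285 [(np.float64(0.0213), np.float64(-0.028), np.float64(0.1646)), (np.float64(0.0353), np.float64(-0.0193), np.float64(0.0831)), (np.float64(0.0339), np.float64(-0.0192), np.float64(0.0815)), (np.float64(0.0303), np.float64(-0.0195), np.float64(0.0838)), (np.float64(0.0278), np.float64(-0.0194), np.float64(0.0818)), (np.float64(0.0245), np.float64(-0.0195), np.float64(0.0824)), (np.float64(0.0213), np.float64(-0.0197), np.float64(0.083))]
w7 318 [(np.float64(0.0267), np.float64(0.0), np.float64(0.1399)), (np.float64(0.0355), np.float64(-0.0001), np.float64(0.0823)), (np.float64(0.0337), np.float64(-0.0001), np.float64(0.0822)), (np.float64(0.0309), np.float64(-0.0001), np.float64(0.0816)), (np.float64(0.0278), np.float64(-0.0001), np.float64(0.0817)), (np.float64(0.025), np.float64(-0.0001), np.float64(0.0809)), (np.float64(0.022), np.float64(-0.0001), np.float64(0.0808))]
w7 350 [(np.float64(0.0215), np.float64(0.0272), np.float64(0.1638)), (np.float64(0.0356), np.float64(0.0185), np.float64(0.082)), (np.float64(0.0334), np.float64(0.0187), np.float64(0.0836)), (np.float64(0.030
[... 864 characters left out ...]
.0816)), (np.float64(0.0306), np.float64(-0.0001), np.float64(0.0828)), (np.float64(0.0277), np.float64(-0.0001), np.float64(0.0824)), (np.float64(0.0242), np.float64(-0.0001), np.float64(0.0835)), (np.float64(0.0218), np.float64(-0.0001), np.float64(0.0813))]
w9 350 [(np.float64(-0.0272), np.float64(0.0515), np.float64(0.39)), (np.float64(0.0355), np.float64(0.0185), np.float64(0.0825)), (np.float64(0.0335), np.float64(0.0187), np.float64(0.0832)), (np.float64(0.0307), np.float64(0.0187), np.float64(0.0824)), (np.float64(0.0278), np.float64(0.0187), np.float64(0.0819)), (np.float64(0.025), np.float64(0.0187), np.float64(0.0813)), (np.float64(0.0215), np.float64(0.0189), np.float64(0.0825))]
```

```bash
python3 -m inch '[{"claw":1,"slide":[0.025,0.003,0],"rot":[-0.002,0.003,0]},{"claw":1,"slide":[0.05,0.006,0],"rot":[-0.002,0.003,0]},{"claw":1,"slide":[0.075,0.009,0],"rot":[-0.002,0.003,0]},{"claw":1,"slide":[0.098,0.0115,0],"rot":[-0.002,0.003,0]},{"claw":1,"slide":[0.098,0.0115,0],"rot":[-0.002,0.003,0]}]'; python3 -m inch '[{"claw":1,"slide":[0,0,0.01],"rot":[0,0,0]},{"claw":1,"slide":[0,0,0.02],"rot":[0,0,0]},{"claw":1,"slide":[0,0,0.03],"rot":[0,0,0]},{"claw":1,"slide":[0,0,0.03],"rot":[0,0,0]},{"claw":1,"slide":[0,0,0.03],"rot":[0,0,0]}]'; python3 q.py w10; python3 -c "
from h import *
go([.5975,-.263,.384],.1216)
for n in('scene','side'):
    p,d=arm.snapshot(n);cv2.imwrite('pics/%s1.png'%n,p[:,:,::-1]);np.save('pics/%s1.npy'%n,d)
crop('pics/scene1.png',150,310,110,260,4,'pics/s1c.png')
crop('pics/side1.png',300,460,60,210,4,'pics/d1c.png')
"
```

```text
time: 10.43
ee_pos: [0.6009, -0.2611, 0.4204]
ee_rot: [0.998, 0.062, 0.0, -0.0]
ft_force: [-0.3, -0.6, -0.4]
opening: 0.194
time: 10.85
ee_pos: [0.6001, -0.2609, 0.3894]
ee_rot: [0.998, 0.062, -0.0, -0.001]
ft_force: [0.1, -0.6, -1.4]
opening: 0.196
0.21 440 0.2096721901367537 ((623.82568359375, -260.0962829589844), (16.98078155517578, 45.96224594116211), 7.35447883605957) ((624.1262817382812, -260.054443359375), 24.236421585083008)
0.165 4673 0.16516796441257625 ((591.7318725585938, -264.1300354003906), (102.4886474609375, 140.92984008789062), 7.0186357498168945) ((572.918212890625, -266.271484375), 70.78631591796875)
t 10.9 pos [ 0.6005 -0.2611  0.3903] slide [-0.003   0.0013  0.0063] rot [-0.0005 -0.0003  0.0013] F [0.63 1.04 0.05] op 0.193
t 10.9 pos [ 0.6005 -0.2611  0.3903] slide [-0.0032  0.0015  0.0063] rot [-0.0005 -0.0003  0.0017] F [0.63 1.04 0.05] op 0.193
```

View pics/s1c.png

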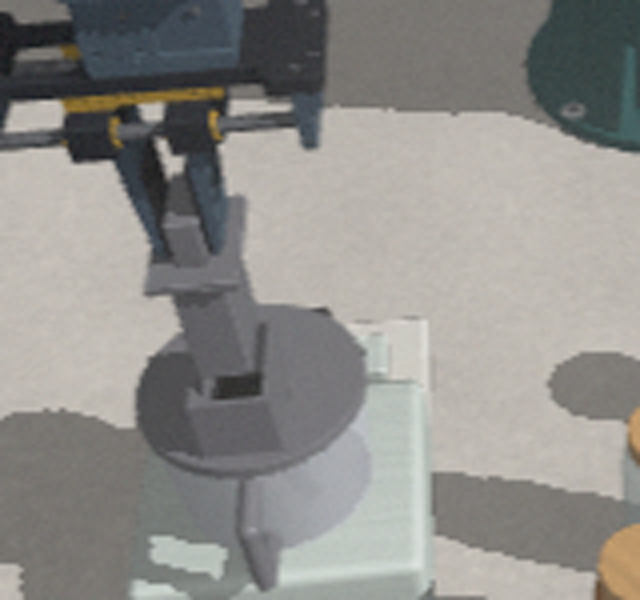

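View pics/d1c.png

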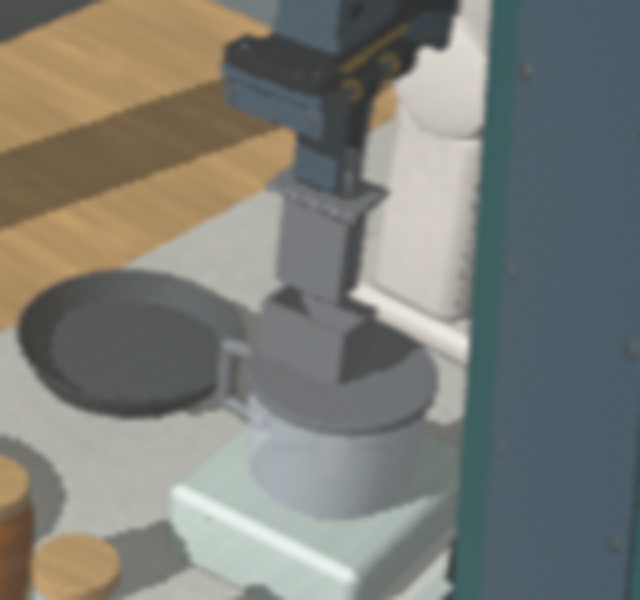

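```bash
python3 -m inch '[{"claw":1,"slide":[-0.003,0.002,0.003],"rot":[0,0,0.0015]},{"claw":1,"slide":[-0.003,0.002,0.006],"rot":[0,0,0.0015]},{"claw":1,"slide":[-0.003,0.002,0.006],"rot":[0,0,0.0015]},{"claw":1,"slide":[-0.003,0.002,0.006],"rot":[0,0,0.0015]},{"claw":1,"slide":[-0.003,0.002,0.006],"rot":[0,0,0.0015]}]'; python3 -c "
from h import *
go([.5975,-.263,.384],.1216)
p,d=arm.snapshot('wrist');cv2.imwrite('pics/w11.png',p[:,:,::-1])
p,d=arm.snapshot('scene');cv2.imwrite('pics/scene2.png',p[:,:,::-1])
go([.5975,-.263,.384],.1216)"
```

```text
time: 11.42
ee_pos: [0.5981, -0.2637, 0.385]
ee_rot: [0.998, 0.061, 0.001, 0.0]
ft_force: [-0.4, 0.1, -1.7]
opening: 0.191
t 11.42 pos [ 0.5981 -0.2637  0.385 ] slide [-0.0005 -0.0007  0.001 ] rot [ 0.0001 -0.0013  0.0001] F [-0.38  0.07 -1.71] op 0.191
t 11.52 pos [ 0.5982 -0.2636  0.3851] slide [-0.0006 -0.0007  0.0011] rot [ 0.0002 -0.0013  0.0002] F [-0.34  0.2  -0.92] op 0.195
```

View pics/w11.png

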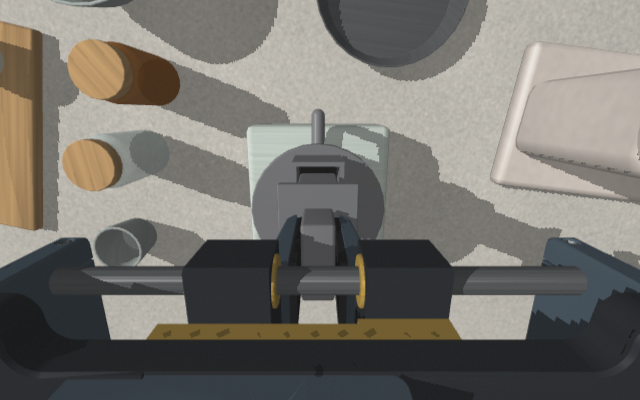

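View pics/scene2.png

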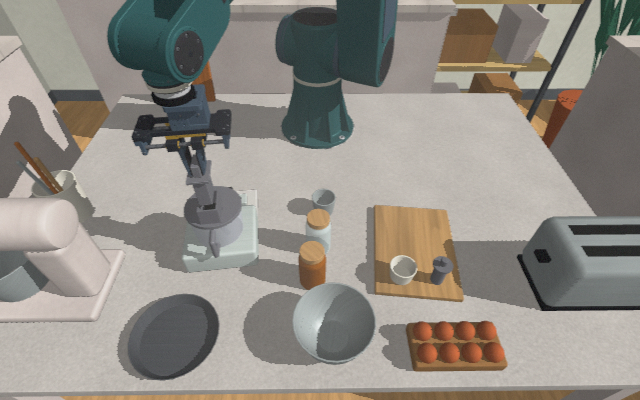

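```bash
python3 -m inch '[{"claw":1,"slide":[-0.0006,-0.0004,0.001],"rot":[0,-0.001,0]},{"claw":1,"slide":[-0.0006,-0.0004,0.001],"rot":[0,-0.001,0]},{"claw":1,"slide":[-0.0006,-0.0004,0.001],"rot":[0,-0.001,0]},{"claw":1,"slide":[-0.0006,-0.0004,0.001],"rot":[0,-0.001,0]},{"claw":1,"slide":[-0.0006,-0.0004,0.001],"rot":[0,-0.001,0]}]'
python3 - <<'E'
from h import *
go([.5975,-.263,.384],.1216)
print(abs(arm.state()['dq']).max())
print(arm.hand_in())
E
```

```text
time: 11.93
ee_pos: [0.5976, -0.2633, 0.3841]
ee_rot: [0.998, 0.061, 0.0, 0.0]
ft_force: [1.0, -0.8, -1.4]
opening: 0.195
t 11.93 pos [ 0.5976 -0.2633  0.3841] slide [-0.     -0.0003  0.0001] rot [ 0.0002 -0.0004  0.0002] F [ 1.04 -0.85 -1.45] op 0.195
0.00152968373276453
the job is handed in; nothing more can be done
None
```

I moved the speed slider to the long mark and let go. I then lifted the pusher off the board, carried it over the jars and cup, and handed in at 11.9 s while holding it above the chute.

- **Slider:** after release and lift-off, the wrist camera put it 20.1 mm from the track centre. That is 0.060 on the scale, right at the long mark.
- **Pusher:** just before hand-in it was within about 0.5 mm of the chute's centre and about 0.001 rad of square and upright, by the arm's own readings. Its foot was about 10 mm above the rim. That height assumes the pusher stood on the 18 mm board when gripped. The force reading showed only the pusher's weight and the arm was almost still.
- **Other things:** the last overview picture shows the jars, cup, ramekin and round pusher where they stood. I checked this by eye only.
- **Disagreement:** the scene and wrist cameras differed by 1–2 mm on the processor's position. I used the wrist camera's repeated readings, which agreed with each other to about half a millimetre.

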